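# Tug-test the relays of a control strip and set aside the ones not held

### The job

Tug-test the three relays on the strip one after another, from left to right: pull each straight up with about 10 N, never more than 20 N. A relay that holds against this pull stays fully home in its socket; one that comes out is put gently into the black tray before the next is tried. Leave the other things lying about where they are.

Things in the scene. Friction and masses are not known exactly. Their poses are not given: they have to be found in the camera images.
- relay_left_center (a point): Centre of the left relay's part above the socket, 20.5 mm below its top. Plug-in relay with clear cover, 28 mm (x) by 21 mm (y), 41 mm above the socket, 70 to 100 g; the lowest 10 mm is a black base 27 mm wide in y; a foot with blades, 26 x 19 mm, goes 8 mm down into the socket. z up (pull axis); x, y as the strip. Grasp on the two faces at +x and -x, 28 mm apart.
- relay_middle_center (a point): The same point of the middle relay (same make). A relay with a sound clip rises 1.5 to 5 mm under a 10 N pull (1.25 mm of it is the plate on its buffers) and sinks back home when let go.
- relay_right_center (a point): The same point of the right relay (same make). A relay with a tired clip gives way somewhere below 10 N, within 6 mm of lift; after that it comes freely, and its foot is clear of the socket after 10 mm and of the clips after 30 mm.
- relay_strip: Grey plate 100 x 224 mm on feet with four black relay sockets; origin on the bench under its centre, x to the back, y to the left along the row. Socket tops 45.5 mm above the bench, at y = +78, +26, -26 and -78 mm (the last empty). At each socket's +y and -y sides bulged spring clip strips, 12 mm wide, reach 21 mm above its top and snap over the relay's base. Some may be bent open or tired.
- strip_plate (a joint): How far the plate with its sockets is lifted on its four soft rubber buffers, in m: within 0.2 mm of 0 at rest, 8 N of pull per mm (1.25 mm at 10 N, 2.5 mm at 20 N).
- reject_tray: Open black tray for rejects, 105 mm (x) by 150 mm (y) outside, rim 24 mm high, walls and floor 3.5 mm, fixed; origin at the centre of its underside, z up. Room for all the relays, standing on their feet or lying.
- side_cutters: Side cutters with blue handles, 126 x 43 x 12 mm, lying near the front edge; a bystander, origin under its centre.
- driver_green: Small screwdriver with a green cap, 140 x 20 x 17 mm, lying near the front edge; a bystander.
- tweezers_b: Steel tweezers, 141 x 12 x 8 mm, lying near the front edge; a bystander.
- wick_spool: Flat blue spool of desoldering braid, 56 x 39 x 11 mm; a bystander.
Mind the look-alikes: they are no part of the job. What is shaped like the part that bears relay_middle_center but purple is not meant.

How it is judged:
On the way, in this order (a step that is already met when the one before it is completed fails the run):
1. the left relay is settled: it has held a pull of at least about 7 N for a moment without coming out, or it lies released in the tray (((value of joint strip_plate above 0.0008 m and contact force between the fingers and relay_left above 2 N and z of relay_left_center in the frame of relay_strip between 0.0668 and 0.0725 m) or (x of relay_left_center in the frame of reject_tray between -0.046 and 0.046 m and y of relay_left_center in the frame of reject_tray between -0.069 and 0.069 m and z of relay_left_center in the frame of reject_tray below 0.045 m and contact force between the fingers and relay_left below 0.05 N and linear speed of relay_left below 0.05 m/s))), for 0.15 s.
2. the middle relay is settled: it has held a pull of at least about 7 N for a moment without coming out, or it lies released in the tray (((value of joint strip_plate above 0.0008 m and contact force between the fingers and relay_middle above 2 N and z of relay_middle_center in the frame of relay_strip between 0.0668 and 0.0725 m) or (x of relay_middle_center in the frame of reject_tray between -0.046 and 0.046 m and y of relay_middle_center in the frame of reject_tray between -0.069 and 0.069 m and z of relay_middle_center in the frame of reject_tray below 0.045 m and contact force between the fingers and relay_middle below 0.05 N and linear speed of relay_middle below 0.05 m/s))), for 0.15 s.
3. the right relay is settled: it has held a pull of at least about 7 N for a moment without coming out, or it lies released in the tray (((value of joint strip_plate above 0.0008 m and contact force between the fingers and relay_right above 2 N and z of relay_right_center in the frame of relay_strip between 0.0668 and 0.0725 m) or (x of relay_right_center in the frame of reject_tray between -0.046 and 0.046 m and y of relay_right_center in the frame of reject_tray between -0.069 and 0.069 m and z of relay_right_center in the frame of reject_tray below 0.045 m and contact force between the fingers and relay_right below 0.05 N and linear speed of relay_right below 0.05 m/s))), for 0.15 s.
At the end, for the whole second after the job is handed in: Every relay is released and at rest: one that held is home in its own socket (centre within 6 mm sideways, 3 mm below and 2.5 mm above its seated place), one that came out lies or stands inside the tray (centre within 46 x 69 mm of its middle and below 45 mm) (((z of relay_left_center in the frame of relay_strip between 0.063 and 0.0685 m and x of relay_left_center in the frame of relay_strip between -0.006 and 0.006 m and y of relay_left_center in the frame of relay_strip between 0.072 and 0.084 m) or (x of relay_left_center in the frame of reject_tray between -0.046 and 0.046 m and y of relay_left_center in the frame of reject_tray between -0.069 and 0.069 m and z of relay_left_center in the frame of reject_tray below 0.045 m and contact force between the fingers and relay_left below 0.05 N and linear speed of relay_left below 0.05 m/s)) and ((z of relay_middle_center in the frame of relay_strip between 0.063 and 0.0685 m and x of relay_middle_center in the frame of relay_strip between -0.006 and 0.006 m and y of relay_middle_center in the frame of relay_strip between 0.02 and 0.032 m) or (x of relay_middle_center in the frame of reject_tray between -0.046 and 0.046 m and y of relay_middle_center in the frame of reject_tray between -0.069 and 0.069 m and z of relay_middle_center in the frame of reject_tray below 0.045 m and contact force between the fingers and relay_middle below 0.05 N and linear speed of relay_middle below 0.05 m/s)) and ((z of relay_right_center in the frame of relay_strip between 0.063 and 0.0685 m and x of relay_right_center in the frame of relay_strip between -0.006 and 0.006 m and y of relay_right_center in the frame of relay_strip between -0.032 and -0.02 m) or (x of relay_right_center in the frame of reject_tray between -0.046 and 0.046 m and y of relay_right_center in the frame of reject_tray between -0.069 and 0.069 m and z of relay_right_center in the frame of reject_tray below 0.045 m and contact force between the fingers and relay_right below 0.05 N and linear speed of relay_right below 0.05 m/s)) and linear speed of each of relay_left, relay_middle, relay_right below 0.02 m/s and contact force between the fingers and relay_left below 0.05 N and contact force between the fingers and relay_middle below 0.05 N and contact force between the fingers and relay_right below 0.05 N); the robot touches nothing.
It fails at once if a relay is pulled with more than 20 N (the plate is lifted more than 2.7 mm on its buffers) (value of joint strip_plate above 0.0027 m).
It fails at once if a relay is dropped from more than about 2 cm or thrown ((contact force between the fingers and relay_left below 0.05 N and linear speed of relay_left above 0.6 m/s) or (contact force between the fingers and relay_middle below 0.05 N and linear speed of relay_middle above 0.6 m/s) or (contact force between the fingers and relay_right below 0.05 N and linear speed of relay_right above 0.6 m/s)).
It fails at once if the side cutters, screwdriver, tweezers or braid spool are pushed more than 3 cm aside (distance of any of side_cutters, driver_green, tweezers_b, wick_spool from where it was at the start of the episode above 0.03 m).
It also fails if it takes over 72 s, if anything falls off the work surface, if the arm or the gripper's body presses on something with over 40 N, if the wrist force passes 120 N, or if a joint passes its speed limit or range.

### The arm

A 7-joint arm with a two-finger parallel gripper is mounted at the origin on a cart in front of the work surface, level with it; the furniture and walls round the work are solid. World frame = base frame: x ahead of the robot, y to its left, z up, the work surface at z = 0. Lengths are in m, angles in rad, forces in N, time in s.
With the tool pointing down it reaches from about 0.4 to 0.85 m from the base axis. Payload 4.5 kg.
Tool frame: the origin (TCP) lies midway between the tips of the shut fingers; the grasp point (between the pads) lies 19 mm behind it; z points along the fingers, y is the line along which they close (so a half turn about z gives the same grasp; the last joint's range is limited). The gripper opens to 88 mm and grips with 3 to 60 N. Pads are 18 mm wide; open, the fingers measure 123 mm over their backs; the gripper's body (75 mm by 187 mm) begins 45 mm behind the grasp point.
Start: joints at [1.304, 0.689, -0.195, 1.565, 0.157, 0.902, -0.215], TCP at [0.185, -0.597, 0.217] pointing down, gripper open.
Joint ranges: [-3.01, 3.01], [-0.46, 2.08], [-1.47, 1.51], [0.13, 2.56], [-1, 4.14], [0.04, 2.09], [-2.66, 2.66]. Speed limits (rad/s): [2.57, 2.57, 3.14, 3.14, 3.14, 3.14, 3.14].

### API

Orientations are given as a unit quaternion [x, y, z, w].
In Python, from plant import r gives the robot as it stands.
- The arm moves only by the tool carry_out, never from a script. Its argument "plan" is a list of rows, each an object with "rot": the turn, a rotation vector about the tool's x, y, z in rad, a list of three; "xyz": the shift along the tool's x, y, z in m, a list of three; "grip": the closure in counts, from 0 (fully open) to 255 (shut). In form: [{"rot": [wx, wy, wz], "xyz": [dx, dy, dz], "grip": grip}, ...]. A call has 1 to 8 rows; each row is the pose to reach, as a shift and turn from the pose commanded when the call began, along the tool's axes at that moment; what a row does not reach only later rows make up. A row lasts 1/12 s, in which the tool goes at most 41.7 mm and 7.16 degrees, less where a joint would pass 70% of its speed; a pose out of reach is approached as far as the arm can. A call with a gripper value outside its range is refused whole. The fingers move at their own pace and stop on an object; "squeeze" is the grip in N (left out, the last holds). Time passes only in rows, so rows that repeat a pose let the fingers close. It gives the time, the measured TCP pose, the force, the opening and the grip force at its end, in the units of the state.
- r.get_state(): the state, without advancing time (a new reading comes with each control period).
- r.snapshot(name): name is "side" or "top"; returns the picture (420x560x3 uint8, red, green, blue); there is no depth.
- r.camera_params(name): a dict with "fx", "fy", "cx", "cy" (pixels), "distortion" ([k1, k2, p1, p2, k3] as OpenCV has them; the pictures are not rectified), "position" and "attitude" of the camera in the world. Camera axes: x right, y down, z forward; pixel columns grow to the right and rows downward; lengths in m; the calibration is good to about 2 mm. A picture is of the moment at which its call begins. camera_params takes no time and is no camera call.
- r.finish_job(): hands the job in; it is judged then, once.
The state is a dict: "clock": time; "q": joint angles; "qd": joint speeds; "joint_torque": joint torques, N m; "tool_pos": TCP position; "eef_rot": TCP orientation; "contact_force": force on the tool from outside, world axes, zero at the start; "moment": the same for the moment, N m; "opening": opening from 0.0 (shut) to 1.0 (fully open); "finger_force": force on a finger pad.
Only numpy, scipy, OpenCV 4.12 (cv2) and the standard library are available. Lean on these libraries where they do the work, as an engineer would, in place of code of your own. Each camera call takes 0.05 s, during which the arm holds its last target. There are 200 camera calls.

## Working session

There is one attempt and no reset: what is moved stays moved. The work goes in short steps, Python scripts to look and compute and a tool call to move; the robot and the scene stay as the last step left them, time stands still between calls to the robot, and variables do not carry over. Pictures are saved under pics/ and viewed, at most 10 in all, crops included, and the job is handed in when it is done.

Besides the shell and the picture viewer there is one more tool, called after "Emit:" by a JSON object that holds its "name" and its "arguments", one argument or row to a line. carry_out: Moves the arm, as the interface text tells. Its arguments: {"type":"object","properties":{"plan":{"type":"array"},"squeeze":{"type":"number"}},"required":["plan"]}

```bash
ls; mkdir -p pics
python3 - <<'E'
from plant import r
import cv2
for n in("side","top"):
    cv2.imwrite(f"pics/{n}0.png",r.snapshot(n)[:,:,::-1]); print(r.camera_params(n))
s=r.get_state();print({k:s[k] for k in("clock","tool_pos","eef_rot","contact_force","opening")})
E
```

```text
pics
{'fx': 466.5868578657163, 'fy': 466.5868578657163, 'cx': 276.63626117928914, 'cy': 208.8077819288813, 'distortion': array([0.02560942, 0.        , 0.        , 0.        , 0.        ]), 'position': array([0.09303434, 0.85121866, 0.61354447]), 'attitude': array([-0.19632713,  0.84408294, -0.48625865,  0.11194721])}
{'fx': 437.8208141219613, 'fy': 437.8208141219613, 'cx': 278.3483657378635, 'cy': 211.97691701518013, 'distortion': array([0.00505779, 0.        , 0.        , 0.        , 0.        ]), 'position': array([0.40479644, 0.03339816, 1.01258054]), 'attitude': array([-0.7008464 ,  0.71268557, -0.0220979 ,  0.02013154])}
{'clock': 0.1, 'tool_pos': array([ 0.18497271, -0.5963791 ,  0.21580359]), 'eef_rot': array([ 9.88705040e-01,  1.49872254e-01, -1.77711404e-04, -7.86746919e-04]), 'contact_force': array([ 0.38593375, -0.18228327,  0.8087354 ]), 'opening': 1.0014176857400574}
```

View pics/top0.png

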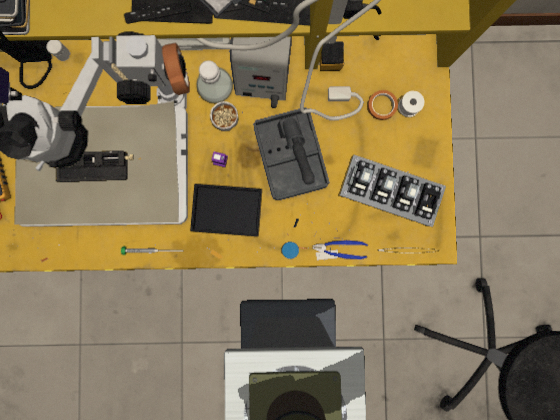

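View pics/side0.png

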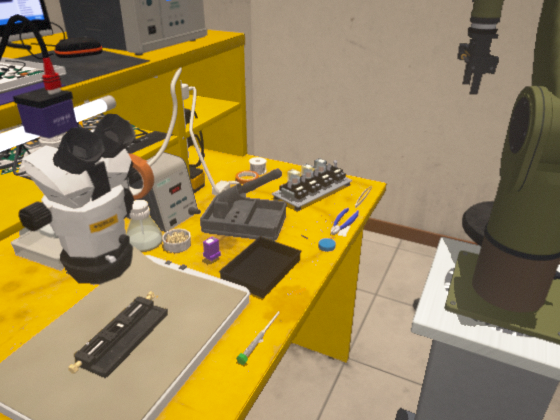

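The top view shows the strip at about (393,190) with its left end up, the empty black tray at (226,209), and a purple look-alike at (219,158). The bystanders are at (150,251), (290,250), (340,249) and (408,250). The side view shows the same strip at (312,187) and tray at (260,265). Candidates for the relays: the three clear ones on the strip at about (362,175), (385,184) and (409,192), and the lone purple one. Only the clear ones in the sockets fit the description. I'll confirm this in an enlarged crop.

```bash
cat > h.py <<'E'
import numpy as np, cv2
from scipy.spatial.transform import Rotation as R
from plant import r
def ray(n,uv):
    c=r.camera_params(n);K=np.array([[c['fx'],0,c['cx']],[0,c['fy'],c['cy']],[0,0,1]])
    p=cv2.undistortPoints(np.array(uv,float).reshape(-1,1,2),K,c['distortion'])[:,0]
    d=np.c_[p,np.ones(len(p))]@R.from_quat(c['attitude']).as_matrix().T
    return np.array(c['position']),d
def on_plane(n,uv,z):
    o,d=ray(n,uv);return o+d*((z-o[2])/d[:,2])[:,None]
def proj(n,X):
    c=r.camera_params(n);K=np.array([[c['fx'],0,c['cx']],[0,c['fy'],c['cy']],[0,0,1]])
    M=R.from_quat(c['attitude']).as_matrix().T
    return cv2.projectPoints(np.array(X,float).reshape(-1,1,3),cv2.Rodrigues(M)[0],-M@c['position'],K,c['distortion'])[0][:,0]
E
python3 - <<'E'
import cv2,numpy as np
t=cv2.imread('pics/top0.png');s=cv2.imread('pics/side0.png')
a=cv2.resize(t[145:235,330:455],(800,576),interpolation=cv2.INTER_CUBIC)[:,:]
b=cv2.resize(s[150:215,265:360],(760,520),interpolation=cv2.INTER_CUBIC)
cv2.imwrite('pics/a.png',a);cv2.imwrite('pics/b.png',b)
hsv=cv2.cvtColor(t,cv2.COLOR_BGR2HSV)
from h import on_plane
# non-yellow regions: strip and tray
m=((hsv[...,1]<110)|(hsv[...,2]<60)).astype(np.uint8)
for nm,(x0,x1,y0,y1),z in(("strip",(332,452,148,232),.02),("tray",(188,268,178,240),.024)):
    q=np.zeros_like(m);q[y0:y1,x0:x1]=m[y0:y1,x0:x1]
    c=max(cv2.findContours(q,0,2)[0],key=cv2.contourArea)
    box=cv2.boxPoints(cv2.minAreaRect(c));print(nm,box.round(1).tolist())
    P=on_plane("top",box,z);print(P.round(4).tolist(),P.mean(0).round(4),[np.linalg.norm(P[i]-P[i-1]).round(4) for i in range(4)])
E
```

```text
strip [[338.6000061035156, 195.1999969482422], [353.29998779296875, 152.3000030517578], [446.6000061035156, 184.1999969482422], [432.0, 227.10000610351562]]
[[0.5001, -0.1078, 0.02], [0.5981, -0.1438, 0.02], [0.5212, -0.3545, 0.02], [0.4241, -0.3174, 0.02]] [ 0.5109 -0.2309  0.02  ] [np.float64(0.223), np.float64(0.1044), np.float64(0.2243), np.float64(0.104)]
tray [[190.1999969482422, 230.60000610351562], [193.8000030517578, 183.5], [261.29998779296875, 188.6999969482422], [257.70001220703125, 235.8000030517578]]
[[0.4251, 0.2296, 0.024], [0.5318, 0.2209, 0.024], [0.5174, 0.0679, 0.024], [0.4108, 0.0776, 0.024]] [0.4713 0.149  0.024 ] [np.float64(0.1527), np.float64(0.107), np.float64(0.1537), np.float64(0.107)]
```

View pics/a.png

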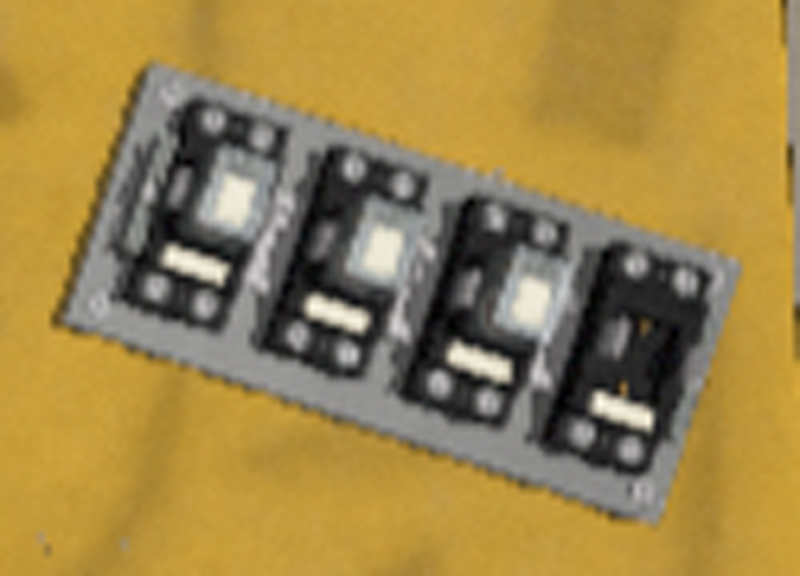

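View pics/b.png

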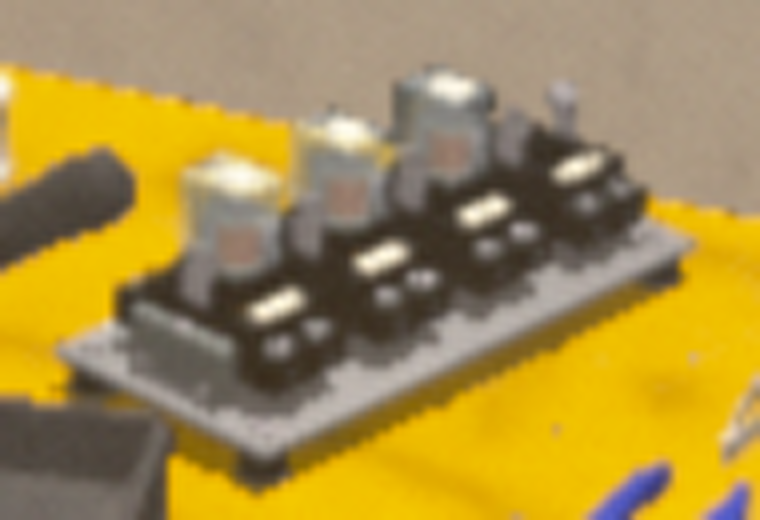

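Crop a shows three clear-topped relays with white labels at about (367,176), (390,184) and (413,192) in the top picture, with an empty socket on the right. Crop b shows the same three and no other clear relays. These are the ones; next I measure their tops.

Run:
```python
from h import *
t=cv2.imread('pics/top0.png');s=cv2.imread('pics/side0.png')
def blobs(im,x0,x1,y0,y1,th):
    g=im[y0:y1,x0:x1].min(2);n,l,st,c=cv2.connectedComponentsWithStats((g>th).astype(np.uint8))
    return [(c[i]+[x0,y0],st[i,4]) for i in range(1,n) if st[i,4]>=8]
for nm,a in(("top",(t,335,450,150,230,170)),("side",(s,265,360,150,215,170))):
    for c,A in blobs(*a): print(nm,c.round(1),A,on_plane(nm,[c],.0865)[0].round(4))
c=np.array([.5109,-.2309]);u=np.array([.0769,.2107]);u/=np.linalg.norm(u)
print("yaw",np.degrees(np.arctan2(-u[0],u[1])))
for y in(.078,.026,-.026):
    p=c+u*y; X=[*p,.0865];print(np.round(X,4),proj("top",X).round(1),proj("side",X).round(1))
e=r.get_state()['eef_rot'];print(R.from_quat(e).as_matrix().round(3))
```

```text
top [365.5 176.3] 52 [ 0.5332 -0.1564  0.0865]
top [370.4 185.3] 18 [ 0.5138 -0.1664  0.0865]
top [388.9 184. ] 48 [ 0.5159 -0.2058  0.0865]
top [360.  185.8] 18 [ 0.513  -0.1442  0.0865]
top [413.3 192. ] 64 [ 0.4979 -0.2572  0.0865]
top [382.  193.5] 18 [ 0.4958 -0.1905  0.0865]
top [391.9 194.8] 10 [ 0.4927 -0.2115  0.0865]
top [404.2 201.1] 20 [ 0.4788 -0.2371  0.0865]
top [427.  208.8] 18 [ 0.4616 -0.2849  0.0865]
side [320.8 160.5] 15 [ 0.4996 -0.2548  0.0865]
side [308. 166.] 15 [ 0.5171 -0.2061  0.0865]
side [293.9 171.7] 19 [ 0.5364 -0.1574  0.0865]
side [324.8 176. ] 8 [ 0.4551 -0.1692  0.0865]
side [312.  181.8] 8 [ 0.472  -0.1246  0.0865]
side [298.8 187.9] 9 [ 0.4882 -0.0796  0.0865]
side [311.2 197.5] 52 [ 0.4423 -0.0477  0.0865]
yaw -20.050762345591913
[ 0.5376 -0.1576  0.0865] [[366.  174.2]] [[293.5 171.6]]
[ 0.5198 -0.2065  0.0865] [[389.1 182.1]] [[307.1 165.8]]
[ 0.502  -0.2553  0.0865] [[412.4 190.1]] [[320.1 160.2]]
[[ 0.955  0.296 -0.001]
 [ 0.296 -0.955  0.002]
 [-0.    -0.002 -1.   ]]
```

Relay tops agree across the two views and the plate: left (0.535,-0.157), middle (0.517,-0.206), right (0.500,-0.255), strip yaw -20°. The sizes check out too. Moving above the left relay in two legs, turning -0.92 rad about tool z.

Emit:
{"name": "carry_out", "arguments": {
  "plan": [
    {"rot": [0, 0, -0.08], "xyz": [0.03, -0.02, 0], "grip": 0},
    {"rot": [0, 0, -0.16], "xyz": [0.06, -0.041, 0], "grip": 0},
    {"rot": [0, 0, -0.24], "xyz": [0.09, -0.061, 0], "grip": 0},
    {"rot": [0, 0, -0.32], "xyz": [0.12, -0.082, 0], "grip": 0},
    {"rot": [0, 0, -0.4], "xyz": [0.15, -0.102, 0], "grip": 0},
    {"rot": [0, 0, -0.46], "xyz": [0.18, -0.123, 0], "grip": 0},
    {"rot": [0, 0, -0.46], "xyz": [0.21, -0.143, 0], "grip": 0},
    {"rot": [0, 0, -0.46], "xyz": [0.232, -0.158, 0], "grip": 0}
  ]
}}

```text
clock: 0.77
tool_pos: [0.3619, -0.3741, 0.2164]
eef_rot: [0.928, 0.373, 0.001, -0.001]
contact_force: [0.4, 0.5, -0.3]
opening: 1.0
finger_force: 0.0
```

```bash
cat >> h.py <<'E'
def go(target,yaw=-20.05):
    s=r.get_state();M=R.from_quat(s['eef_rot']).as_matrix()
    d=M.T@(np.array(target)-s['tool_pos']);a=np.radians(yaw)
    T=np.c_[[np.sin(a),-np.cos(a),0],[np.cos(a),np.sin(a),0],[0,0,-1]]
    T=-T if 0 else T
    T[:,0]=np.cross(T[:,1],T[:,2])
    print("t",round(s['clock'],2),"pos",np.round(s['tool_pos'],4),"d",d.round(4),"rot",R.from_matrix(M.T@T).as_rotvec().round(3),"F",np.round(s['contact_force'],2),"q7",round(s['q'][6],2))
E
python3 -c "
from h import *
go([.535,-.157,.18])"
```

```text
t 0.77 pos [ 0.3619 -0.3741  0.2164] d [ 0.2752 -0.037   0.0369] rot [-0.    -0.002 -0.457] F [ 0.4   0.51 -0.27] q7 -0.34
```

Emit:
{"name": "carry_out", "arguments": {
  "plan": [
    {"rot": [0, 0, -0.08], "xyz": [0.035, -0.005, 0.005], "grip": 0},
    {"rot": [0, 0, -0.16], "xyz": [0.07, -0.01, 0.01], "grip": 0},
    {"rot": [0, 0, -0.24], "xyz": [0.105, -0.015, 0.015], "grip": 0},
    {"rot": [0, 0, -0.32], "xyz": [0.14, -0.02, 0.02], "grip": 0},
    {"rot": [0, 0, -0.4], "xyz": [0.18, -0.025, 0.025], "grip": 0},
    {"rot": [0, 0, -0.457], "xyz": [0.22, -0.03, 0.03], "grip": 0},
    {"rot": [0, 0, -0.457], "xyz": [0.26, -0.035, 0.036], "grip": 0},
    {"rot": [0, 0, -0.457], "xyz": [0.275, -0.037, 0.037], "grip": 0}
  ]
}}

```text
clock: 1.43
tool_pos: [0.5371, -0.1539, 0.1788]
eef_rot: [0.818, 0.575, 0.002, -0.001]
contact_force: [0.4, -0.1, 0.7]
opening: 0.999
finger_force: 0.0
```

```bash
python3 -c "
from h import *
im=r.snapshot('top')[:,:,::-1]; im2=r.snapshot('side')[:,:,::-1]
a=cv2.resize(im[110:240,310:470],(800,650))[:600]
b=cv2.resize(im2[100:220,230:390],(800,600))
cv2.imwrite('pics/c.png',b)
go([.535,-.157,.055])"
```

```text
t 1.53 pos [ 0.5358 -0.1562  0.179 ] d [-0.0013 -0.0005  0.124 ] rot [ 0.    -0.003  0.004] F [-0.52 -0.46 -0.57] q7 -0.48
```

View pics/c.png

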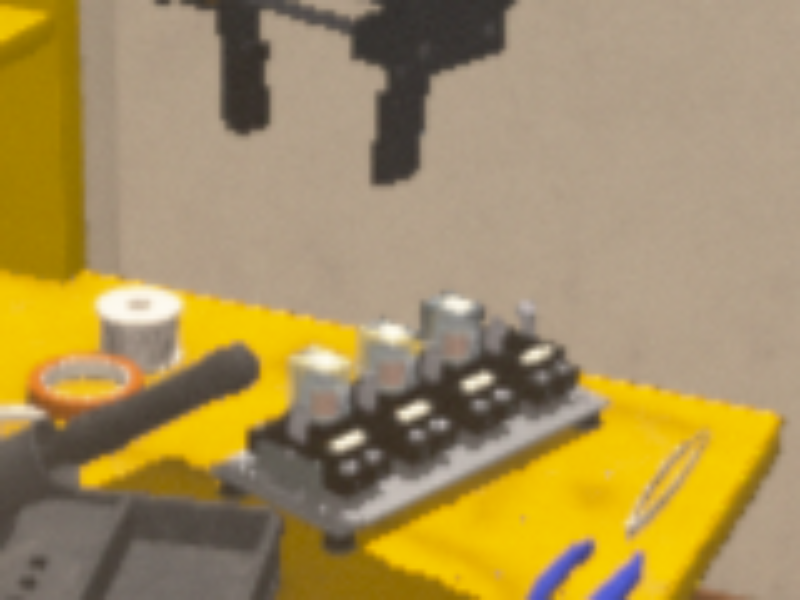

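Crop c shows the fingers at (245,75) and (400,120), straddling the left relay (320,390) along the strip's x, with free room below. Descending, with a check before closing.

Emit:
{"name": "carry_out", "arguments": {
  "plan": [
    {"rot": [0, 0, 0], "xyz": [-0.001, -0.001, 0.03], "grip": 0},
    {"rot": [0, 0, 0], "xyz": [-0.001, -0.001, 0.06], "grip": 0},
    {"rot": [0, 0, 0], "xyz": [-0.001, -0.001, 0.09], "grip": 0},
    {"rot": [0, 0, 0], "xyz": [-0.001, -0.001, 0.11], "grip": 0},
    {"rot": [0, 0, 0], "xyz": [-0.001, -0.001, 0.122], "grip": 0},
    {"rot": [0, 0, 0], "xyz": [-0.001, -0.001, 0.122], "grip": 0},
    {"rot": [0, 0, 0], "xyz": [-0.001, -0.001, 0.122], "grip": 0}
  ],
  "squeeze": 5
}}

```text
clock: 2.12
tool_pos: [0.5311, -0.1629, 0.0572]
eef_rot: [0.821, 0.571, -0.001, -0.0]
contact_force: [0.3, -0.4, 0.0]
opening: 0.997
finger_force: 0.0
```

Emit:
{"name": "carry_out", "arguments": {
  "plan": [
    {"rot": [0, 0, 0], "xyz": [0, 0, 0], "grip": 100},
    {"rot": [0, 0, 0], "xyz": [0, 0, 0], "grip": 130},
    {"rot": [0, 0, 0], "xyz": [0, 0, 0], "grip": 150},
    {"rot": [0, 0, 0], "xyz": [0, 0, 0], "grip": 170},
    {"rot": [0, 0, 0], "xyz": [0, 0, 0], "grip": 200},
    {"rot": [0, 0, 0], "xyz": [0, 0, 0], "grip": 255},
    {"rot": [0, 0, 0], "xyz": [0, 0, 0], "grip": 255},
    {"rot": [0, 0, 0], "xyz": [0, 0, 0], "grip": 255}
  ],
  "squeeze": 5
}}

```text
clock: 2.78
tool_pos: [0.5324, -0.1615, 0.0576]
eef_rot: [0.82, 0.572, -0.0, 0.0]
contact_force: [0.5, -0.2, -1.2]
opening: 0.418
finger_force: 0.0
```

```bash
python3 -c "
from h import *
go([.535,-.157,.057])
im2=r.snapshot('side')[:,:,::-1]
go([.535,-.157,.057])
cv2.imwrite('pics/d.png',cv2.resize(im2[110:210,250:370],(720,600),interpolation=cv2.INTER_CUBIC))
"
```

```text
t 2.78 pos [ 0.5324 -0.1615  0.0576] d [0.0051 0.0009 0.0006] rot [ 0.     0.    -0.003] F [ 0.5  -0.19 -1.22] q7 -0.58
t 2.83 pos [ 0.5324 -0.1615  0.0575] d [0.0051 0.0009 0.0005] rot [ 0.     0.    -0.003] F [ 0.6  -0.16 -0.2 ] q7 -0.58
```

View pics/d.png

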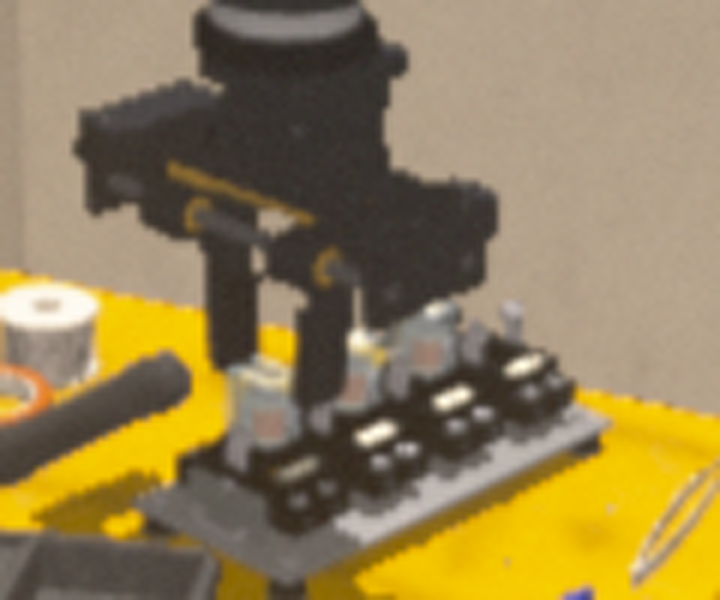

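Crop d shows the fingers (228 and 325) about 12 px to the right of the left relay's centre (265,400). That matches the measured 5 mm offset along the row. Shifting +5 mm in tool x before closing.

Emit:
{"name": "carry_out", "arguments": {
  "plan": [
    {"rot": [0, 0, 0], "xyz": [0.002, 0.0005, 0], "grip": 120},
    {"rot": [0, 0, 0], "xyz": [0.005, 0.001, 0], "grip": 120},
    {"rot": [0, 0, 0], "xyz": [0.005, 0.001, 0], "grip": 120},
    {"rot": [0, 0, 0], "xyz": [0.005, 0.001, 0], "grip": 120},
    {"rot": [0, 0, 0], "xyz": [0.005, 0.001, 0], "grip": 120}
  ]
}}

```text
clock: 3.25
tool_pos: [0.535, -0.1571, 0.0575]
eef_rot: [0.82, 0.572, -0.0, -0.0]
contact_force: [-0.4, 0.1, -0.3]
opening: 0.526
finger_force: 0.0
```

Emit:
{"name": "carry_out", "arguments": {
  "plan": [
    {"rot": [0, 0, 0], "xyz": [0, 0, 0], "grip": 255},
    {"rot": [0, 0, 0], "xyz": [0, 0, 0], "grip": 255},
    {"rot": [0, 0, 0], "xyz": [0, 0, 0], "grip": 255},
    {"rot": [0, 0, 0], "xyz": [0, 0, 0], "grip": 255},
    {"rot": [0, 0, 0], "xyz": [0, 0, 0], "grip": 255},
    {"rot": [0, 0, 0], "xyz": [0, 0, 0], "grip": 255}
  ],
  "squeeze": 5
}}

```text
clock: 3.75
tool_pos: [0.5352, -0.1573, 0.0576]
eef_rot: [0.82, 0.572, 0.0, 0.0]
contact_force: [1.2, -0.4, 1.5]
opening: 0.322
finger_force: 5.0
```

Gripped at 28 mm with little side load. Firm squeeze, then pull in small steps.

Emit:
{"name": "carry_out", "arguments": {
  "plan": [
    {"rot": [0, 0, 0], "xyz": [0, 0, 0], "grip": 255},
    {"rot": [0, 0, 0], "xyz": [0, 0, 0], "grip": 255},
    {"rot": [0, 0, 0], "xyz": [0, 0, -0.0003], "grip": 255},
    {"rot": [0, 0, 0], "xyz": [0, 0, -0.0006], "grip": 255},
    {"rot": [0, 0, 0], "xyz": [0, 0, -0.0009], "grip": 255},
    {"rot": [0, 0, 0], "xyz": [0, 0, -0.0012], "grip": 255},
    {"rot": [0, 0, 0], "xyz": [0, 0, -0.0012], "grip": 255},
    {"rot": [0, 0, 0], "xyz": [0, 0, -0.0012], "grip": 255}
  ],
  "squeeze": 35
}}

```text
clock: 4.42
tool_pos: [0.5346, -0.1571, 0.0585]
eef_rot: [0.82, 0.572, -0.0, -0.0]
contact_force: [0.1, 0.3, -0.9]
opening: 0.309
finger_force: 34.9
```

Emit:
{"name": "carry_out", "arguments": {
  "plan": [
    {"rot": [0, 0, 0], "xyz": [0, 0, -0.0003], "grip": 255},
    {"rot": [0, 0, 0], "xyz": [0, 0, -0.0006], "grip": 255},
    {"rot": [0, 0, 0], "xyz": [0, 0, -0.001], "grip": 255},
    {"rot": [0, 0, 0], "xyz": [0, 0, -0.001], "grip": 255},
    {"rot": [0, 0, 0], "xyz": [0, 0, -0.001], "grip": 255}
  ]
}}

```text
clock: 4.83
tool_pos: [0.5347, -0.1572, 0.0595]
eef_rot: [0.82, 0.572, -0.0, -0.0]
contact_force: [-0.0, -0.5, -5.3]
opening: 0.31
finger_force: 34.9
```

Emit:
{"name": "carry_out", "arguments": {
  "plan": [
    {"rot": [0, 0, 0], "xyz": [0, 0, -0.0003], "grip": 255},
    {"rot": [0, 0, 0], "xyz": [0, 0, -0.0006], "grip": 255},
    {"rot": [0, 0, 0], "xyz": [0, 0, -0.0006], "grip": 255},
    {"rot": [0, 0, 0], "xyz": [0, 0, -0.0006], "grip": 255}
  ]
}}

```text
clock: 5.17
tool_pos: [0.5347, -0.1572, 0.0601]
eef_rot: [0.82, 0.572, -0.0, -0.0]
contact_force: [0.6, -0.4, -7.1]
opening: 0.314
finger_force: 34.8
```

Emit:
{"name": "carry_out", "arguments": {
  "plan": [
    {"rot": [0, 0, 0], "xyz": [0, 0, -0.0003], "grip": 255},
    {"rot": [0, 0, 0], "xyz": [0, 0, -0.0006], "grip": 255},
    {"rot": [0, 0, 0], "xyz": [0, 0, -0.0008], "grip": 255},
    {"rot": [0, 0, 0], "xyz": [0, 0, -0.0008], "grip": 255},
    {"rot": [0, 0, 0], "xyz": [0, 0, -0.0008], "grip": 255}
  ]
}}

```text
clock: 5.58
tool_pos: [0.5348, -0.1572, 0.061]
eef_rot: [0.82, 0.572, -0.0, -0.0]
contact_force: [-0.4, -0.4, -9.4]
opening: 0.312
finger_force: 34.8
```

Emit:
{"name": "carry_out", "arguments": {
  "plan": [
    {"rot": [0, 0, 0], "xyz": [0, 0, -0.0003], "grip": 255},
    {"rot": [0, 0, 0], "xyz": [0, 0, -0.0006], "grip": 255},
    {"rot": [0, 0, 0], "xyz": [0, 0, -0.0006], "grip": 255},
    {"rot": [0, 0, 0], "xyz": [0, 0, -0.0006], "grip": 255},
    {"rot": [0, 0, 0], "xyz": [0, 0, -0.0006], "grip": 255},
    {"rot": [0, 0, 0], "xyz": [0, 0, -0.0006], "grip": 255}
  ]
}}

```text
clock: 6.08
tool_pos: [0.5349, -0.1572, 0.0618]
eef_rot: [0.82, 0.572, -0.0, 0.0]
contact_force: [-1.3, -0.4, -6.6]
opening: 0.31
finger_force: 34.8
```

```bash
python3 -c "
from h import *
go([.535,-.157,.057])"
```

```text
t 6.08 pos [ 0.5349 -0.1572  0.0618] d [0.0002 0.0001 0.0048] rot [-0.     0.    -0.003] F [-1.26 -0.45 -6.56] q7 -0.58
```

Emit:
{"name": "carry_out", "arguments": {
  "plan": [
    {"rot": [0, 0, 0], "xyz": [0, 0, -0.0003], "grip": 255},
    {"rot": [0, 0, 0], "xyz": [0, 0, -0.0006], "grip": 255},
    {"rot": [0, 0, 0], "xyz": [0, 0, -0.0006], "grip": 255},
    {"rot": [0, 0, 0], "xyz": [0, 0, -0.0006], "grip": 255}
  ]
}}

```text
clock: 6.42
tool_pos: [0.535, -0.1572, 0.0625]
eef_rot: [0.82, 0.572, -0.0, 0.0]
contact_force: [-2.0, -0.1, -5.2]
opening: 0.31
finger_force: 34.8
```

Force falls as the lift grows (9.4 → 6.6 → 5.2 N), so the clip is giving way. Continuing up gently.

Emit:
{"name": "carry_out", "arguments": {
  "plan": [
    {"rot": [0, 0, 0], "xyz": [0, 0, -0.0005], "grip": 255},
    {"rot": [0, 0, 0], "xyz": [0, 0, -0.001], "grip": 255},
    {"rot": [0, 0, 0], "xyz": [0, 0, -0.0015], "grip": 255},
    {"rot": [0, 0, 0], "xyz": [0, 0, -0.0015], "grip": 255},
    {"rot": [0, 0, 0], "xyz": [0, 0, -0.0015], "grip": 255}
  ]
}}

```text
clock: 6.83
tool_pos: [0.5352, -0.1573, 0.064]
eef_rot: [0.82, 0.572, 0.0, 0.0]
contact_force: [-1.7, -1.7, -4.0]
opening: 0.313
finger_force: 34.9
```

Emit:
{"name": "carry_out", "arguments": {
  "plan": [
    {"rot": [0, 0, 0], "xyz": [0, 0, -0.001], "grip": 255},
    {"rot": [0, 0, 0], "xyz": [0, 0, -0.002], "grip": 255},
    {"rot": [0, 0, 0], "xyz": [0, 0, -0.003], "grip": 255},
    {"rot": [0, 0, 0], "xyz": [0, 0, -0.004], "grip": 255},
    {"rot": [0, 0, 0], "xyz": [0, 0, -0.004], "grip": 255}
  ]
}}

```text
clock: 7.25
tool_pos: [0.5352, -0.1572, 0.0681]
eef_rot: [0.82, 0.572, 0.0, 0.0]
contact_force: [-0.8, -1.5, -3.4]
opening: 0.312
finger_force: 34.9
```

Emit:
{"name": "carry_out", "arguments": {
  "plan": [
    {"rot": [0, 0, 0], "xyz": [0, 0, -0.007], "grip": 255},
    {"rot": [0, 0, 0], "xyz": [0, 0, -0.014], "grip": 255},
    {"rot": [0, 0, 0], "xyz": [0, 0, -0.021], "grip": 255},
    {"rot": [0, 0, 0], "xyz": [0, 0, -0.03], "grip": 255},
    {"rot": [0, 0, 0], "xyz": [0, 0, -0.05], "grip": 255},
    {"rot": [0, 0, 0], "xyz": [0, 0, -0.075], "grip": 255},
    {"rot": [0, 0, 0], "xyz": [0, 0, -0.1], "grip": 255},
    {"rot": [0, 0, 0], "xyz": [0, 0, -0.12], "grip": 255}
  ]
}}

```text
clock: 7.92
tool_pos: [0.5358, -0.1568, 0.1907]
eef_rot: [0.82, 0.572, 0.001, 0.001]
contact_force: [-0.4, 0.5, -0.8]
opening: 0.308
finger_force: 34.9
```

```bash
python3 -c "
from h import *
a=np.radians(-5.3);ty=np.array([-np.sin(a),np.cos(a),0])
for k in(.042,0,-.042): go(np.array([.471,.149,.11])+ty*k)"
```

```text
t 7.92 pos [ 0.5358 -0.1568  0.1907] d [ 0.3051 -0.1774  0.0805] rot [ 0.003 -0.001 -0.003] F [-0.36  0.51 -0.82] q7 -0.48
t 7.92 pos [ 0.5358 -0.1568  0.1907] d [ 0.2646 -0.1666  0.0805] rot [ 0.003 -0.001 -0.003] F [-0.36  0.51 -0.82] q7 -0.48
t 7.92 pos [ 0.5358 -0.1568  0.1907] d [ 0.224  -0.1558  0.0805] rot [ 0.003 -0.001 -0.003] F [-0.36  0.51 -0.82] q7 -0.48
```

Emit:
{"name": "carry_out", "arguments": {
  "plan": [
    {"rot": [0, 0, 0], "xyz": [0.0, -0.03, -0.01], "grip": 255},
    {"rot": [0, 0, 0], "xyz": [0.02, -0.06, -0.02], "grip": 255},
    {"rot": [0, 0, 0], "xyz": [0.05, -0.08, -0.02], "grip": 255},
    {"rot": [0, 0, 0], "xyz": [0.085, -0.1, -0.02], "grip": 255},
    {"rot": [0, 0, 0], "xyz": [0.12, -0.11, -0.02], "grip": 255},
    {"rot": [0, 0, 0], "xyz": [0.155, -0.12, -0.02], "grip": 255},
    {"rot": [0, 0, 0], "xyz": [0.19, -0.13, -0.02], "grip": 255},
    {"rot": [0, 0, 0], "xyz": [0.225, -0.14, -0.02], "grip": 255}
  ]
}}

```text
clock: 8.58
tool_pos: [0.4814, 0.1045, 0.2091]
eef_rot: [0.82, 0.572, 0.001, 0.0]
contact_force: [1.0, -0.2, -0.8]
opening: 0.308
finger_force: 34.9
```

Emit:
{"name": "carry_out", "arguments": {
  "plan": [
    {"rot": [0, 0, 0], "xyz": [0.03, -0.015, 0.0], "grip": 255},
    {"rot": [0, 0, 0], "xyz": [0.06, -0.029, 0.02], "grip": 255},
    {"rot": [0, 0, 0], "xyz": [0.078, -0.037, 0.04], "grip": 255},
    {"rot": [0, 0, 0], "xyz": [0.08, -0.037, 0.06], "grip": 255},
    {"rot": [0, 0, 0], "xyz": [0.08, -0.037, 0.09], "grip": 255},
    {"rot": [0, 0, 0], "xyz": [0.08, -0.037, 0.1], "grip": 255},
    {"rot": [0, 0, 0], "xyz": [0.08, -0.037, 0.1], "grip": 255},
    {"rot": [0, 0, 0], "xyz": [0.08, -0.037, 0.1], "grip": 255}
  ]
}}

```text
clock: 9.25
tool_pos: [0.4746, 0.1902, 0.1085]
eef_rot: [0.82, 0.572, 0.0, 0.0]
contact_force: [0.0, -0.6, -0.8]
opening: 0.311
finger_force: 34.9
```

```bash
python3 -c "
from h import *
go([.475,.191,.026])
im=r.snapshot('side')[:,:,::-1]
cv2.imwrite('pics/e.png',cv2.resize(im[180:320,180:340],(685,600),interpolation=cv2.INTER_CUBIC))
"
```

```text
t 9.25 pos [0.4746 0.1902 0.1085] d [0.0009 0.0001 0.0825] rot [ 0.    -0.    -0.003] F [ 0.   -0.63 -0.81] q7 -1.22
```

View pics/e.png

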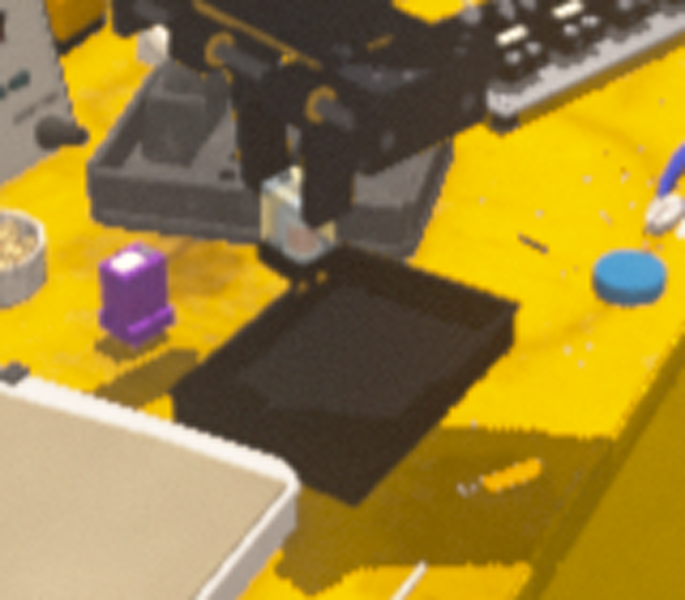

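Crop e shows the left relay upright in the grip at (300,230), above the tray (345,370), with the purple look-alike clear at (135,290). Lowering it.

Emit:
{"name": "carry_out", "arguments": {
  "plan": [
    {"rot": [0, 0, 0], "xyz": [0.001, 0, 0.025], "grip": 255},
    {"rot": [0, 0, 0], "xyz": [0.001, 0, 0.05], "grip": 255},
    {"rot": [0, 0, 0], "xyz": [0.001, 0, 0.068], "grip": 255},
    {"rot": [0, 0, 0], "xyz": [0.001, 0, 0.076], "grip": 255},
    {"rot": [0, 0, 0], "xyz": [0.001, 0, 0.08], "grip": 255},
    {"rot": [0, 0, 0], "xyz": [0.001, 0, 0.082], "grip": 255},
    {"rot": [0, 0, 0], "xyz": [0.001, 0, 0.083], "grip": 255},
    {"rot": [0, 0, 0], "xyz": [0.001, 0, 0.083], "grip": 255}
  ]
}}

```text
clock: 9.97
tool_pos: [0.4754, 0.1914, 0.0257]
eef_rot: [0.82, 0.572, 0.001, 0.0]
contact_force: [0.5, 0.4, -1.2]
opening: 0.312
finger_force: 34.9
```

Emit:
{"name": "carry_out", "arguments": {
  "plan": [
    {"rot": [0, 0, 0], "xyz": [0, 0, 0.001], "grip": 255},
    {"rot": [0, 0, 0], "xyz": [0, 0, 0.0015], "grip": 255},
    {"rot": [0, 0, 0], "xyz": [0, 0, 0.0015], "grip": 160},
    {"rot": [0, 0, 0], "xyz": [0, 0, 0.0015], "grip": 150},
    {"rot": [0, 0, 0], "xyz": [0, 0, 0.0015], "grip": 135},
    {"rot": [0, 0, 0], "xyz": [0, 0, 0.0015], "grip": 120},
    {"rot": [0, 0, 0], "xyz": [0, 0, 0.0015], "grip": 120},
    {"rot": [0, 0, 0], "xyz": [0, 0, 0.0015], "grip": 120}
  ]
}}

```text
clock: 10.63
tool_pos: [0.4747, 0.1912, 0.0233]
eef_rot: [0.82, 0.572, 0.0, 0.0]
contact_force: [0.3, -0.1, -0.1]
opening: 0.528
finger_force: 0.0
```

Emit:
{"name": "carry_out", "arguments": {
  "plan": [
    {"rot": [0, 0, 0], "xyz": [0, 0, -0.01], "grip": 120},
    {"rot": [0, 0, 0], "xyz": [0, 0, -0.03], "grip": 120},
    {"rot": [0, 0, 0], "xyz": [0, 0, -0.06], "grip": 120},
    {"rot": [0, 0, 0], "xyz": [0, 0, -0.095], "grip": 110},
    {"rot": [0, 0, 0], "xyz": [0, 0, -0.13], "grip": 100},
    {"rot": [0, 0, 0], "xyz": [0, 0, -0.16], "grip": 100},
    {"rot": [0, 0, 0], "xyz": [0, 0, -0.18], "grip": 100},
    {"rot": [0, 0, 0], "xyz": [0, 0, -0.18], "grip": 100}
  ]
}}

```text
clock: 11.3
tool_pos: [0.4769, 0.1924, 0.2081]
eef_rot: [0.82, 0.572, 0.004, 0.001]
contact_force: [0.3, -0.3, -0.4]
opening: 0.608
finger_force: 0.0
```

```bash
python3 -c "
from h import *
go([.517,-.206,.10])
im=r.snapshot('side')[:,:,::-1]
cv2.imwrite('pics/f.png',cv2.resize(im[150:320,180:360],(635,600),interpolation=cv2.INTER_CUBIC))
"
```

```text
t 11.3 pos [0.4769 0.1924 0.2081] d [-0.3606  0.1748  0.1069] rot [ 0.006 -0.006 -0.003] F [ 0.29 -0.32 -0.39] q7 -1.14
```

View pics/f.png

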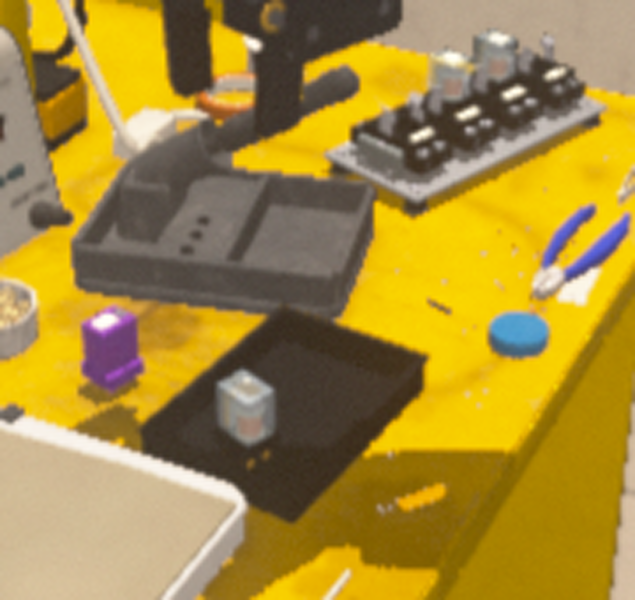

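Crop f shows the left relay standing in the tray at (247,410) and everything else in place. On to the middle relay.

Emit:
{"name": "carry_out", "arguments": {
  "plan": [
    {"rot": [0, 0, 0], "xyz": [-0.035, 0.01, 0], "grip": 100},
    {"rot": [0, 0, 0], "xyz": [-0.07, 0.02, 0], "grip": 100},
    {"rot": [0, 0, 0], "xyz": [-0.105, 0.03, 0], "grip": 100},
    {"rot": [0, 0, 0], "xyz": [-0.14, 0.04, 0], "grip": 100},
    {"rot": [0, 0, 0], "xyz": [-0.175, 0.05, 0], "grip": 100},
    {"rot": [0, 0, 0], "xyz": [-0.21, 0.065, 0], "grip": 100},
    {"rot": [0, 0, 0], "xyz": [-0.24, 0.085, 0], "grip": 100},
    {"rot": [0, 0, 0], "xyz": [-0.27, 0.105, 0], "grip": 100}
  ]
}}

```text
clock: 12.02
tool_pos: [0.4783, -0.1004, 0.2024]
eef_rot: [0.82, 0.572, -0.001, -0.001]
contact_force: [1.4, -0.2, 0.1]
opening: 0.607
finger_force: 0.0
```

Emit:
{"name": "carry_out", "arguments": {
  "plan": [
    {"rot": [0, 0, 0], "xyz": [-0.03, 0.02, 0], "grip": 100},
    {"rot": [0, 0, 0], "xyz": [-0.06, 0.045, 0], "grip": 100},
    {"rot": [0, 0, 0], "xyz": [-0.09, 0.07, 0.02], "grip": 100},
    {"rot": [0, 0, 0], "xyz": [-0.09, 0.07, 0.05], "grip": 100},
    {"rot": [0, 0, 0], "xyz": [-0.09, 0.07, 0.08], "grip": 100},
    {"rot": [0, 0, 0], "xyz": [-0.09, 0.07, 0.08], "grip": 100},
    {"rot": [0, 0, 0], "xyz": [-0.09, 0.07, 0.08], "grip": 100},
    {"rot": [0, 0, 0], "xyz": [-0.09, 0.07, 0.08], "grip": 100}
  ]
}}

```text
clock: 12.68
tool_pos: [0.5148, -0.2064, 0.124]
eef_rot: [0.82, 0.572, 0.0, -0.0]
contact_force: [0.0, 0.3, -0.0]
opening: 0.605
finger_force: 0.0
```

```bash
python3 -c "
from h import *
go([.5174,-.206,.0575])"
```

```text
t 12.68 pos [ 0.5148 -0.2064  0.124 ] d [0.0012 0.0023 0.0665] rot [ 0.    -0.    -0.002] F [ 0.04  0.32 -0.03] q7 -0.46
```

Emit:
{"name": "carry_out", "arguments": {
  "plan": [
    {"rot": [0, 0, 0], "xyz": [0.001, 0.002, 0.01], "grip": 100},
    {"rot": [0, 0, 0], "xyz": [0.001, 0.002, 0.03], "grip": 100},
    {"rot": [0, 0, 0], "xyz": [0.001, 0.002, 0.05], "grip": 100},
    {"rot": [0, 0, 0], "xyz": [0.001, 0.002, 0.062], "grip": 100},
    {"rot": [0, 0, 0], "xyz": [0.001, 0.002, 0.066], "grip": 100},
    {"rot": [0, 0, 0], "xyz": [0.001, 0.002, 0.066], "grip": 100},
    {"rot": [0, 0, 0], "xyz": [0.001, 0.002, 0.066], "grip": 120},
    {"rot": [0, 0, 0], "xyz": [0.001, 0.002, 0.066], "grip": 120}
  ],
  "squeeze": 5
}}

```text
clock: 13.35
tool_pos: [0.5177, -0.207, 0.0585]
eef_rot: [0.82, 0.572, 0.001, 0.001]
contact_force: [-0.8, 0.2, -1.1]
opening: 0.527
finger_force: 0.0
```

Emit:
{"name": "carry_out", "arguments": {
  "plan": [
    {"rot": [0, 0, 0], "xyz": [0, 0, 0], "grip": 255},
    {"rot": [0, 0, 0], "xyz": [0, 0, 0], "grip": 255},
    {"rot": [0, 0, 0], "xyz": [0, 0, 0], "grip": 255},
    {"rot": [0, 0, 0], "xyz": [0, 0, 0], "grip": 255},
    {"rot": [0, 0, 0], "xyz": [0, 0, 0], "grip": 255},
    {"rot": [0, 0, 0], "xyz": [0, 0, 0], "grip": 255},
    {"rot": [0, 0, 0], "xyz": [0, 0, 0], "grip": 255}
  ]
}}

```text
clock: 13.93
tool_pos: [0.5174, -0.2071, 0.0576]
eef_rot: [0.82, 0.572, 0.0, 0.001]
contact_force: [1.3, -0.9, 1.7]
opening: 0.317
finger_force: 5.0
```

Gripped. Pulling the middle relay.

Emit:
{"name": "carry_out", "arguments": {
  "plan": [
    {"rot": [0, 0, 0], "xyz": [0, 0, 0], "grip": 255},
    {"rot": [0, 0, 0], "xyz": [0, 0, 0], "grip": 255},
    {"rot": [0, 0, 0], "xyz": [0, 0, -0.0003], "grip": 255},
    {"rot": [0, 0, 0], "xyz": [0, 0, -0.0006], "grip": 255},
    {"rot": [0, 0, 0], "xyz": [0, 0, -0.0009], "grip": 255},
    {"rot": [0, 0, 0], "xyz": [0, 0, -0.0012], "grip": 255},
    {"rot": [0, 0, 0], "xyz": [0, 0, -0.0012], "grip": 255},
    {"rot": [0, 0, 0], "xyz": [0, 0, -0.0012], "grip": 255}
  ],
  "squeeze": 35
}}

```text
clock: 14.6
tool_pos: [0.5166, -0.2069, 0.0583]
eef_rot: [0.82, 0.572, -0.0, -0.0]
contact_force: [2.3, -1.3, -0.7]
opening: 0.31
finger_force: 35.0
```

Emit:
{"name": "carry_out", "arguments": {
  "plan": [
    {"rot": [0, 0, 0], "xyz": [0, 0, -0.0003], "grip": 255},
    {"rot": [0, 0, 0], "xyz": [0, 0, -0.0006], "grip": 255},
    {"rot": [0, 0, 0], "xyz": [0, 0, -0.0008], "grip": 255},
    {"rot": [0, 0, 0], "xyz": [0, 0, -0.0008], "grip": 255},
    {"rot": [0, 0, 0], "xyz": [0, 0, -0.0008], "grip": 255}
  ]
}}

```text
clock: 15.02
tool_pos: [0.5166, -0.2068, 0.0591]
eef_rot: [0.82, 0.572, -0.0, -0.0]
contact_force: [2.3, -1.7, -5.0]
opening: 0.309
finger_force: 35.0
```

Emit:
{"name": "carry_out", "arguments": {
  "plan": [
    {"rot": [0, 0, 0], "xyz": [0, 0, -0.0003], "grip": 255},
    {"rot": [0, 0, 0], "xyz": [0, 0, -0.0006], "grip": 255},
    {"rot": [0, 0, 0], "xyz": [0, 0, -0.0006], "grip": 255},
    {"rot": [0, 0, 0], "xyz": [0, 0, -0.0006], "grip": 255}
  ]
}}

```text
clock: 15.35
tool_pos: [0.5164, -0.2071, 0.0598]
eef_rot: [0.82, 0.572, -0.0, -0.0]
contact_force: [2.2, -1.3, -6.6]
opening: 0.306
finger_force: 35.0
```

Emit:
{"name": "carry_out", "arguments": {
  "plan": [
    {"rot": [0, 0, 0], "xyz": [0, 0, -0.0003], "grip": 255},
    {"rot": [0, 0, 0], "xyz": [0, 0, -0.0006], "grip": 255},
    {"rot": [0, 0, 0], "xyz": [0, 0, -0.0008], "grip": 255},
    {"rot": [0, 0, 0], "xyz": [0, 0, -0.0008], "grip": 255},
    {"rot": [0, 0, 0], "xyz": [0, 0, -0.0008], "grip": 255}
  ]
}}

```text
clock: 15.77
tool_pos: [0.5164, -0.2071, 0.0606]
eef_rot: [0.82, 0.572, -0.0, -0.0]
contact_force: [2.6, -2.5, -8.2]
opening: 0.306
finger_force: 35.0
```

Emit:
{"name": "carry_out", "arguments": {
  "plan": [
    {"rot": [0, 0, 0], "xyz": [0, 0, -0.0003], "grip": 255},
    {"rot": [0, 0, 0], "xyz": [0, 0, -0.0006], "grip": 255},
    {"rot": [0, 0, 0], "xyz": [0, 0, -0.0008], "grip": 255},
    {"rot": [0, 0, 0], "xyz": [0, 0, -0.0008], "grip": 255},
    {"rot": [0, 0, 0], "xyz": [0, 0, -0.0008], "grip": 255}
  ]
}}

```text
clock: 16.18
tool_pos: [0.5164, -0.207, 0.0613]
eef_rot: [0.82, 0.572, -0.0, -0.0]
contact_force: [3.0, -2.6, -11.5]
opening: 0.307
finger_force: 34.9
```

Emit:
{"name": "carry_out", "arguments": {
  "plan": [
    {"rot": [0, 0, 0], "xyz": [0, 0, -0.0002], "grip": 255},
    {"rot": [0, 0, 0], "xyz": [0, 0, -0.0002], "grip": 255},
    {"rot": [0, 0, 0], "xyz": [0, 0, -0.0002], "grip": 255},
    {"rot": [0, 0, 0], "xyz": [0, 0, -0.0002], "grip": 255}
  ]
}}

```text
clock: 16.52
tool_pos: [0.5165, -0.207, 0.0616]
eef_rot: [0.82, 0.572, -0.0, -0.0]
contact_force: [3.2, -2.7, -13.7]
opening: 0.31
finger_force: 34.9
```

It holds about 12 N and is stiffening, so this clip is sound. Lowering it home and releasing.

Emit:
{"name": "carry_out", "arguments": {
  "plan": [
    {"rot": [0, 0, 0], "xyz": [0, 0, 0.001], "grip": 255},
    {"rot": [0, 0, 0], "xyz": [0, 0, 0.002], "grip": 255},
    {"rot": [0, 0, 0], "xyz": [0, 0, 0.003], "grip": 255},
    {"rot": [0, 0, 0], "xyz": [0, 0, 0.004], "grip": 255},
    {"rot": [0, 0, 0], "xyz": [0, 0, 0.0042], "grip": 255},
    {"rot": [0, 0, 0], "xyz": [0, 0, 0.0042], "grip": 255}
  ]
}}

```text
clock: 17.02
tool_pos: [0.5168, -0.2066, 0.058]
eef_rot: [0.82, 0.572, 0.0, 0.0]
contact_force: [-0.6, -0.7, 0.6]
opening: 0.308
finger_force: 35.0
```

Emit:
{"name": "carry_out", "arguments": {
  "plan": [
    {"rot": [0, 0, 0], "xyz": [0, 0, 0], "grip": 165},
    {"rot": [0, 0, 0], "xyz": [0, 0, 0], "grip": 150},
    {"rot": [0, 0, 0], "xyz": [0, 0, 0], "grip": 120},
    {"rot": [0, 0, 0], "xyz": [0, 0, 0], "grip": 100},
    {"rot": [0, 0, 0], "xyz": [0, 0, 0], "grip": 100},
    {"rot": [0, 0, 0], "xyz": [0, 0, 0], "grip": 100}
  ]
}}

```text
clock: 17.52
tool_pos: [0.5167, -0.2067, 0.0575]
eef_rot: [0.82, 0.572, 0.0, -0.0]
contact_force: [-0.0, -0.1, -0.8]
opening: 0.61
finger_force: 0.0
```

Emit:
{"name": "carry_out", "arguments": {
  "plan": [
    {"rot": [0, 0, 0], "xyz": [0, 0, -0.01], "grip": 100},
    {"rot": [0, 0, 0], "xyz": [0, 0, -0.03], "grip": 100},
    {"rot": [0, 0, 0], "xyz": [0, 0, -0.055], "grip": 100},
    {"rot": [0, 0, 0], "xyz": [-0.02, 0, -0.065], "grip": 100},
    {"rot": [0, 0, 0], "xyz": [-0.05, 0, -0.065], "grip": 100},
    {"rot": [0, 0, 0], "xyz": [-0.052, 0, -0.065], "grip": 100},
    {"rot": [0, 0, 0], "xyz": [-0.052, 0, -0.065], "grip": 100},
    {"rot": [0, 0, 0], "xyz": [-0.052, 0, -0.065], "grip": 100}
  ]
}}

```text
clock: 18.18
tool_pos: [0.4988, -0.2553, 0.1228]
eef_rot: [0.82, 0.572, 0.0, -0.0]
contact_force: [0.6, 0.6, 0.2]
opening: 0.608
finger_force: 0.0
```

```bash
python3 -c "
from h import *
go([.4995,-.2558,.0575])"
```

```text
t 18.18 pos [ 0.4988 -0.2553  0.1228] d [-0.0002  0.0008  0.0653] rot [ 0.    -0.001 -0.004] F [0.64 0.56 0.17] q7 -0.38
```

Emit:
{"name": "carry_out", "arguments": {
  "plan": [
    {"rot": [0, 0, 0], "xyz": [0, 0.001, 0.01], "grip": 100},
    {"rot": [0, 0, 0], "xyz": [0, 0.001, 0.03], "grip": 100},
    {"rot": [0, 0, 0], "xyz": [0, 0.001, 0.05], "grip": 100},
    {"rot": [0, 0, 0], "xyz": [0, 0.001, 0.062], "grip": 100},
    {"rot": [0, 0, 0], "xyz": [0, 0.001, 0.065], "grip": 100},
    {"rot": [0, 0, 0], "xyz": [0, 0.001, 0.065], "grip": 100},
    {"rot": [0, 0, 0], "xyz": [0, 0.001, 0.065], "grip": 120},
    {"rot": [0, 0, 0], "xyz": [0, 0.001, 0.065], "grip": 120}
  ],
  "squeeze": 5
}}

```text
clock: 18.85
tool_pos: [0.5004, -0.2557, 0.0582]
eef_rot: [0.82, 0.572, 0.0, 0.0]
contact_force: [-0.5, 0.2, 0.6]
opening: 0.535
finger_force: 0.0
```

Emit:
{"name": "carry_out", "arguments": {
  "plan": [
    {"rot": [0, 0, 0], "xyz": [0, 0, 0], "grip": 255},
    {"rot": [0, 0, 0], "xyz": [0, 0, 0], "grip": 255},
    {"rot": [0, 0, 0], "xyz": [0, 0, 0], "grip": 255},
    {"rot": [0, 0, 0], "xyz": [0, 0, 0], "grip": 255},
    {"rot": [0, 0, 0], "xyz": [0, 0, 0], "grip": 255},
    {"rot": [0, 0, 0], "xyz": [0, 0, 0], "grip": 255},
    {"rot": [0, 0, 0], "xyz": [0, 0, 0], "grip": 255}
  ]
}}

```text
clock: 19.43
tool_pos: [0.5001, -0.2562, 0.0578]
eef_rot: [0.82, 0.572, 0.0, 0.0]
contact_force: [0.8, -0.2, 1.9]
opening: 0.314
finger_force: 5.0
```

Emit:
{"name": "carry_out", "arguments": {
  "plan": [
    {"rot": [0, 0, 0], "xyz": [0, 0, 0], "grip": 255},
    {"rot": [0, 0, 0], "xyz": [0, 0, 0], "grip": 255},
    {"rot": [0, 0, 0], "xyz": [0, 0, -0.0003], "grip": 255},
    {"rot": [0, 0, 0], "xyz": [0, 0, -0.0006], "grip": 255},
    {"rot": [0, 0, 0], "xyz": [0, 0, -0.0009], "grip": 255},
    {"rot": [0, 0, 0], "xyz": [0, 0, -0.0012], "grip": 255},
    {"rot": [0, 0, 0], "xyz": [0, 0, -0.0012], "grip": 255},
    {"rot": [0, 0, 0], "xyz": [0, 0, -0.0012], "grip": 255}
  ],
  "squeeze": 35
}}

```text
clock: 20.1
tool_pos: [0.4994, -0.2559, 0.0585]
eef_rot: [0.82, 0.572, -0.0, -0.0]
contact_force: [1.4, -0.5, -0.6]
opening: 0.309
finger_force: 35.0
```

Emit:
{"name": "carry_out", "arguments": {
  "plan": [
    {"rot": [0, 0, 0], "xyz": [0, 0, -0.0003], "grip": 255},
    {"rot": [0, 0, 0], "xyz": [0, 0, -0.0006], "grip": 255},
    {"rot": [0, 0, 0], "xyz": [0, 0, -0.0008], "grip": 255},
    {"rot": [0, 0, 0], "xyz": [0, 0, -0.0008], "grip": 255},
    {"rot": [0, 0, 0], "xyz": [0, 0, -0.0008], "grip": 255}
  ]
}}

```text
clock: 20.52
tool_pos: [0.4994, -0.2559, 0.0593]
eef_rot: [0.82, 0.572, -0.0, -0.0]
contact_force: [1.1, -0.7, -4.6]
opening: 0.31
finger_force: 35.0
```

Emit:
{"name": "carry_out", "arguments": {
  "plan": [
    {"rot": [0, 0, 0], "xyz": [0, 0, -0.0003], "grip": 255},
    {"rot": [0, 0, 0], "xyz": [0, 0, -0.0006], "grip": 255},
    {"rot": [0, 0, 0], "xyz": [0, 0, -0.0008], "grip": 255},
    {"rot": [0, 0, 0], "xyz": [0, 0, -0.0008], "grip": 255},
    {"rot": [0, 0, 0], "xyz": [0, 0, -0.0008], "grip": 255}
  ]
}}

```text
clock: 20.93
tool_pos: [0.4994, -0.2559, 0.0601]
eef_rot: [0.82, 0.572, -0.0, -0.0]
contact_force: [2.1, 0.4, -7.3]
opening: 0.307
finger_force: 34.9
```

Emit:
{"name": "carry_out", "arguments": {
  "plan": [
    {"rot": [0, 0, 0], "xyz": [0, 0, -0.0003], "grip": 255},
    {"rot": [0, 0, 0], "xyz": [0, 0, -0.0006], "grip": 255},
    {"rot": [0, 0, 0], "xyz": [0, 0, -0.0008], "grip": 255},
    {"rot": [0, 0, 0], "xyz": [0, 0, -0.0008], "grip": 255},
    {"rot": [0, 0, 0], "xyz": [0, 0, -0.0008], "grip": 255}
  ]
}}

```text
clock: 21.35
tool_pos: [0.4993, -0.2559, 0.0609]
eef_rot: [0.82, 0.572, -0.0, -0.0]
contact_force: [1.8, 0.2, -10.1]
opening: 0.313
finger_force: 34.9
```

Emit:
{"name": "carry_out", "arguments": {
  "plan": [
    {"rot": [0, 0, 0], "xyz": [0, 0, -0.0003], "grip": 255},
    {"rot": [0, 0, 0], "xyz": [0, 0, -0.0006], "grip": 255},
    {"rot": [0, 0, 0], "xyz": [0, 0, -0.0006], "grip": 255},
    {"rot": [0, 0, 0], "xyz": [0, 0, -0.0006], "grip": 255},
    {"rot": [0, 0, 0], "xyz": [0, 0, -0.0006], "grip": 255}
  ]
}}

```text
clock: 21.77
tool_pos: [0.4994, -0.2559, 0.0615]
eef_rot: [0.82, 0.572, -0.0, -0.0]
contact_force: [0.7, 0.1, -13.7]
opening: 0.312
finger_force: 34.9
```

The right relay holds about 12 N as well, still rising. Lowering it home, releasing and clearing off.

Emit:
{"name": "carry_out", "arguments": {
  "plan": [
    {"rot": [0, 0, 0], "xyz": [0, 0, 0.001], "grip": 255},
    {"rot": [0, 0, 0], "xyz": [0, 0, 0.002], "grip": 255},
    {"rot": [0, 0, 0], "xyz": [0, 0, 0.003], "grip": 255},
    {"rot": [0, 0, 0], "xyz": [0, 0, 0.004], "grip": 255},
    {"rot": [0, 0, 0], "xyz": [0, 0, 0.004], "grip": 255},
    {"rot": [0, 0, 0], "xyz": [0, 0, 0.004], "grip": 255}
  ]
}}

```text
clock: 22.27
tool_pos: [0.5006, -0.2563, 0.0585]
eef_rot: [0.82, 0.572, 0.001, 0.001]
contact_force: [-0.7, -0.3, -0.6]
opening: 0.311
finger_force: 35.0
```

Emit:
{"name": "carry_out", "arguments": {
  "plan": [
    {"rot": [0, 0, 0], "xyz": [0, 0, 0], "grip": 165},
    {"rot": [0, 0, 0], "xyz": [0, 0, 0], "grip": 150},
    {"rot": [0, 0, 0], "xyz": [0, 0, 0], "grip": 120},
    {"rot": [0, 0, 0], "xyz": [0, 0, 0], "grip": 100},
    {"rot": [0, 0, 0], "xyz": [0, 0, 0], "grip": 100},
    {"rot": [0, 0, 0], "xyz": [0, 0, 0], "grip": 100}
  ]
}}

```text
clock: 22.77
tool_pos: [0.4997, -0.2561, 0.0578]
eef_rot: [0.82, 0.572, 0.0, 0.0]
contact_force: [0.3, 0.9, -0.6]
opening: 0.609
finger_force: 0.0
```

Emit:
{"name": "carry_out", "arguments": {
  "plan": [
    {"rot": [0, 0, 0], "xyz": [0, 0, -0.01], "grip": 100},
    {"rot": [0, 0, 0], "xyz": [0, 0, -0.03], "grip": 100},
    {"rot": [0, 0, 0], "xyz": [0, 0, -0.06], "grip": 100},
    {"rot": [0, 0, 0], "xyz": [0, 0, -0.09], "grip": 100},
    {"rot": [0, 0, 0], "xyz": [-0.03, 0, -0.12], "grip": 100},
    {"rot": [0, 0, 0], "xyz": [-0.07, 0, -0.13], "grip": 100},
    {"rot": [0, 0, 0], "xyz": [-0.1, 0, -0.13], "grip": 100},
    {"rot": [0, 0, 0], "xyz": [-0.1, 0, -0.13], "grip": 100}
  ]
}}

```text
clock: 23.43
tool_pos: [0.461, -0.3588, 0.1891]
eef_rot: [0.824, 0.567, -0.002, 0.003]
contact_force: [-0.1, -1.5, -0.6]
opening: 0.606
finger_force: 0.0
```

```bash
python3 -c "
from h import *
s=r.snapshot('side')[:,:,::-1]
cv2.imwrite('pics/g.png',cv2.resize(s[140:310,190:390],(700,595),interpolation=cv2.INTER_CUBIC))
g=s[150:215,265:360].min(2);n,l,st,c=cv2.connectedComponentsWithStats((g>170).astype(np.uint8))
print([((c[i]+[265,150]).round(1),st[i,4]) for i in range(1,n) if st[i,4]>7])"
```

```text
[(array([308.4, 166.1]), np.int32(17)), (array([298.8, 187.9]), np.int32(9)), (array([310.6, 197.8]), np.int32(66))]
```

View pics/g.png

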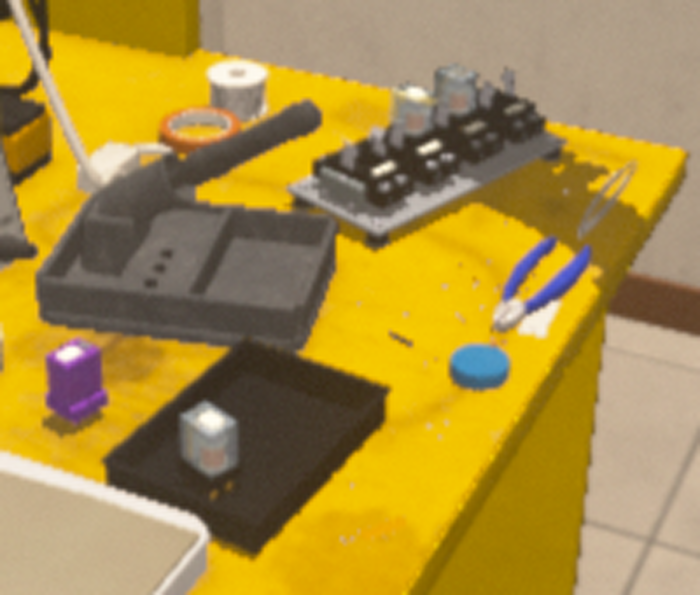

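Crop g shows the left relay standing in the tray (210,440). The middle (410,110) and right (455,90) relays are back in their sockets, with the middle label at (308.4,166.1) against (308,166) at the start. The bystanders have not moved. Handing in.

```bash
python3 -c "
from plant import r
print(r.finish_job())"
```

```text
the job is handed in; nothing more can be done
None
```

I handed the job in at about 23.5 s: the left relay's clip gave way at about 9 N, so it stands in the tray, and the middle and right relays each held about 12 N and are back home in their sockets; the hand-in gave no verdict.

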